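# Lock the wood sample's slide at the reading port

### The arm

A 7-joint arm with a two-finger parallel gripper is mounted at the origin on the work surface. World frame = base frame: x ahead of the robot, y to its left, z up, the work surface at z = 0. Lengths are in mm, angles in rad, forces in N, time in s.
With the tool pointing down it reaches from about 400 to 900 mm from the base axis. Payload 5.5 kg.
Tool frame: the origin (TCP) lies at the very end of the fingers, on their centre line; the grasp point (between the pads) lies 19 mm behind it; x points along the fingers, y is the direction in which the jaws open and shut, and the axes are right-handed (so a half turn about x gives the same grasp; the last joint's range is limited). The gripper opens to 85 mm and grips with 20 to 120 N. Pads are 22 mm wide; open, the fingers measure 114 mm over their backs; the gripper's body (76 mm by 85 mm) begins 54 mm behind the grasp point. The pads swing forward as they close: fully open they stand 13 mm farther back than shut.
Start: joints at [1.583, 0.501, -0.427, 1.55, 0.221, 1.138, -0.21], TCP at [161.35, -629.655, 231.31] pointing down, gripper open.
Joint ranges: [-2.88, 2.88], [-0.31, 2.03], [-1.54, 1.56], [0.2, 2.42], [-1.41, 4.55], [0.19, 2.02], [-2.57, 2.57]. Speed limits (rad/s): [2.57, 2.57, 3.14, 3.14, 3.14, 3.14, 3.14].

### API

Orientations are given as a 3x3 rotation matrix whose columns are the frame's x, y, z axes.
In Python, from station import r gives the robot as it stands.
- The arm moves only by the tool send_rows, never from a script. Its argument "series" is a list of rows, each an object of numbers: "fingers": the finger opening in m, from 0 to 0.0854; "tx", "ty", "tz": the shift along the tool's x, y, z in m; "wx", "wy", "wz": the turn, a rotation vector about the tool's x, y, z in rad. In form: [{"fingers": .., "tx": .., "ty": .., "tz": .., "wx": .., "wy": .., "wz": ..}, ...]. A call has 1 to 8 rows; each row is the pose to reach, as a shift and turn from the pose commanded when the call began, along the tool's axes at that moment; what a row does not reach only later rows make up. A row lasts 1/10 s, in which the tool goes at most 50 mm and 8.59 degrees, less where a joint would pass 70% of its speed; a pose out of reach is approached as far as the arm can. A call with a gripper value outside its range is refused whole. The fingers move at their own pace and stop on an object; "force" is the grip in N (left out, the last holds). Time passes only in rows, so rows that repeat a pose let the fingers close. It gives the time, the measured TCP pose, the force and the opening at its end, in the units of the state.
- r.state(): the state, without advancing time (a new reading comes with each control period).
- r.get_image(name): name is "scene" or "top" or "wrist"; returns (picture, depth): 384x512x3 uint8, red, green, blue; 384x512 float32, mm along the optical axis (not along the pixel's ray), 0 where there is no reading.
- r.get_calibration(name): a dict with "vfov" (degrees; the focal length in pixels is half the picture's height over the tangent of half this angle, whatever the lens; pixels are square), "cx", "cy" (the principal point, pixels), "distortion" ([k1, k2, p1, p2, k3] as OpenCV has them; the pictures are not rectified), "T" (4x4, takes a point from camera to world coordinates). Camera axes: x right, y up, looking along -z (the intrinsics and any distortion apply to the point x, -y, -z); pixel columns grow to the right and rows downward; lengths in mm; the calibration is good to about 2 mm. A picture is of the moment at which its call begins: read the wrist's pose just before it. get_calibration takes no time and is no camera call; for the wrist camera it gives the pose at the moment of the call.
- r.hand_in(): hands the job in, once; it reports no verdict.
Trained networks look in the newest picture that a camera, given by its name, has taken for a name from the list of things; names that differ only in an ending like _2 or _b are one class to them, and where a whole thing is asked for, a point or a joint stands for the part that bears it (a point fixed in the world has none). Each returns a list of dicts, best first, with "p" (0 to 1); they miss things now and then, are a little off and sometimes report something else, mostly with a low value. They report only what shows in the picture. A call takes as long as a camera call.
- r.search_frame(camera, target): "at" ([x, y, z] in mm, in the coordinates of the camera as it stood for that picture, good to about 4 mm: the middle of the surface that is visible of it).
The state is a dict: "clock": time; "qpos": joint angles; "joint_vel": joint speeds; "joint_efforts": joint torques, N m; "position": TCP position; "orientation": TCP orientation; "force": force on the tool from outside, world axes, zero at the start; "moment": the same for the moment, N m; "grip_width": finger opening in mm.
Only numpy, scipy, OpenCV 4.12 (cv2) and the standard library are available. Lean on these libraries where they do the work, as an engineer would, in place of code of your own. Each camera call takes 0.05 s, during which the arm holds its last target. There are 200 camera calls.

### The job

Two identical sample slides stand on the lab bench; one carriage holds a wood block, the other is empty. Push the carriage with the wood block all the way along its rail until it rests against the black end block, then swing that slide's cam lever a quarter turn, fully round until it lies alongside the rail, to lock the carriage there. Do not touch the empty slide.

Things in the scene. Friction and masses are not known exactly. Their poses are not given: they have to be found in the camera images.
- wood_slide: Sample slide whose carriage holds a striped wood block (48 x 42 mm, top at z 66 mm); fixed. Base plate 250 x 130 x 12 mm, origin at its underside's centre, x along the rail towards the black end block (x 81 to 120, 90 wide in y, top z 78 mm), z up. Cam lever on the -y side. Loose bits lie beside it: beyond y = +70 mm, and near x 90, y -115 mm.
- wood_carriage (a joint): Travel of that carriage along slide +x, m: 0 far, 0.09 = against the end block. About 2 N moves it while the lever is free; it stays put. Steel push tab stands upright at its rear: 10 mm thick (x), 34 wide (y), z 36 to 86 mm, centre at slide y = 0, x = -93 mm + travel; 20 mm free in front of it, nothing behind it.
- wood_lever (a joint): Its cam lever, rad: 0 = free, arm out along slide -y; 1.57 (stop) = locked, arm along slide -x, parallel to the rail; clockwise from above; stays put. Upright pivot at slide x -10, y -43 mm; round black handle 95 mm from it, 18 mm diameter, z 40 to 86 mm; flat arm 12 mm wide, z 40 to 48. About 2 N at the handle, up to 6 N in the second half, where the cam drags the carriage to the end block.
- spare_slide: The other slide, same in every part, size and axes, but its carriage is empty; carriage and lever stand anywhere. Not to be touched.

How it is judged:
By the outcome, as a careful person would: the job done as asked, in the order asked, and still so for the second after the job is handed in, with the robot touching nothing.
It also fails if it takes over 42 s, if anything falls off the work surface, if the arm or the gripper's body presses on something with over 40 N, if the wrist force passes 120 N, or if a joint passes its speed limit or range.

## Working session

There is one attempt and no reset: what is moved stays moved. The work goes in short steps, Python scripts to look and compute and a tool call to move; the robot and the scene stay as the last step left them, time stands still between calls to the robot, and variables do not carry over. Pictures are saved under pics/ and viewed, about 8 in all and at most 12, crops included, and the job is handed in when it is done.

Besides the shell and the picture viewer there is one more tool, called after ">>>" in YAML: its name, and indented under it one key for each argument. send_rows: Moves the arm, as the interface text tells. Its arguments: {"type":"object","properties":{"series":{"type":"array","items":{"type":"object","properties":{"fingers":{"type":"number"},"tx":{"type":"number"},"ty":{"type":"number"},"tz":{"type":"number"},"wx":{"type":"number"},"wy":{"type":"number"},"wz":{"type":"number"}}}},"force":{"type":"number"}},"required":["series"]}

```bash
ls; mkdir -p pics
cat > h.py <<'E'
import numpy as np, cv2
from station import r
def cal(n):
    c=r.get_calibration(n); f=192/np.tan(np.radians(c["vfov"])/2)
    K=np.array([[f,0,c["cx"]],[0,f,c["cy"]],[0,0,1]]); return K,np.array(c["distortion"],float),np.array(c["T"])
def px2w(c,u,v,depth=None,z=None):
    K,D,T=c; p=cv2.undistortPoints(np.array([[[u,v]]],float),K,D)[0,0]
    d=np.array([p[0],-p[1],-1.]); o=T[:3,3]; w=T[:3,:3]@d
    s=depth if depth is not None else (z-o[2])/w[2]
    return o+s*w
def w2px(c,P):
    K,D,T=c; q=(np.atleast_2d(P)-T[:3,3])@T[:3,:3]
    q=q*[1,-1,-1]; return cv2.projectPoints(q.reshape(-1,1,3),np.zeros(3),np.zeros(3),K,D)[0].reshape(-1,2)
def cw(c,p): return c[2][:3,:3]@np.array(p)+c[2][:3,3]
E
python3 - <<'E'
from h import *
for n in("top","scene"):
    im,d=r.get_image(n); cv2.imwrite(f"pics/{n}0.png",im[:,:,::-1]); np.save(f"{n}0.npy",d)
    c=cal(n); print(n,c[2].round(2).tolist())
    for t in("wood_slide","wood_carriage","wood_lever","spare_slide"):
        for k in r.search_frame(n,t)[:3]: print(t,round(k["p"],2),cw(c,k["at"]).round(),w2px(c,cw(c,k["at"])).round())
s=r.state();print(s["clock"],s["position"],np.array(s["orientation"]).round(3).tolist(),s["force"])
E
```

```text
pics
top [[0.03, 0.98, -0.19, 407.8], [-1.0, 0.03, 0.01, 9.08], [0.01, 0.19, 0.98, 863.99], [0.0, 0.0, 0.0, 1.0]]
wood_slide 0.55 [541. 248.  12.] [[142. 197.]]
wood_carriage 0.6 [497. 245.  49.] [[137. 216.]]
wood_lever 0.61 [532. 179.  45.] [[170. 200.]]
spare_slide 0.91 [ 603. -188.   17.] [[338. 176.]]
scene [[-0.71, -0.43, 0.56, 1157.85], [0.71, -0.43, 0.56, 582.67], [-0.0, 0.79, 0.61, 706.41], [0.0, 0.0, 0.0, 1.0]]
wood_slide 0.62 [557. 271.  31.] [[363. 256.]]
wood_carriage 0.63 [519. 260.  56.] [[372. 234.]]
wood_lever 0.58 [533. 177.  54.] [[334. 218.]]
spare_slide 0.89 [ 642. -165.   23.] [[190. 182.]]
0.5 [ 161.35488851 -629.61983168  231.24609655] [[0.0, 0.248, -0.969], [0.0, -0.969, -0.248], [-1.0, -0.0, -0.0]] [-0.63426768 -0.2777956  -0.18661295]
```

View pics/top0.png

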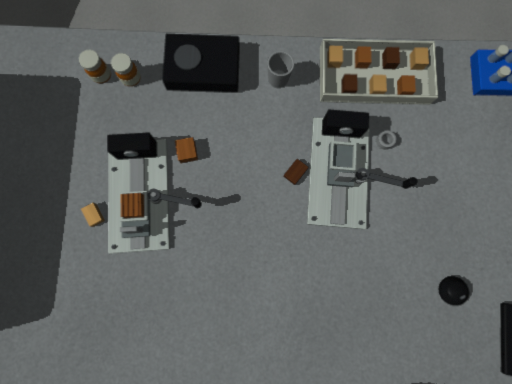

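View pics/scene0.png

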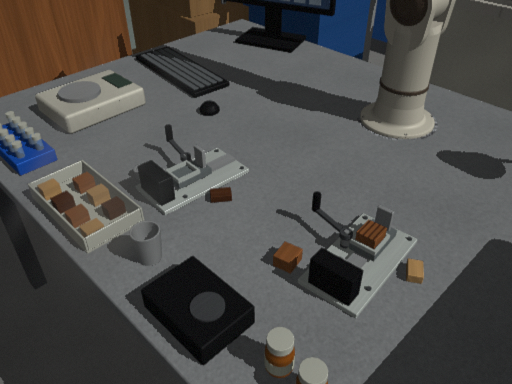

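```bash
cat > fit.py <<'E'
from h import *
def cloud(n,d):
    K,D,T=cal(n); v,u=np.nonzero(d>0)
    p=cv2.undistortPoints(np.stack([u,v],1).astype(float).reshape(-1,1,2),K,D).reshape(-1,2)
    z=d[v,u]; q=np.stack([p[:,0]*z,-p[:,1]*z,-z],1)
    return q@T[:3,:3].T+T[:3,3],u,v
E
python3 - <<'E'
from fit import *
for n in("top","scene"):
    d=np.load(f"{n}0.npy"); P,u,v=cloud(n,d)
    m=(P[:,0]>380)&(P[:,0]<720)&(P[:,1]>130)&(P[:,1]<360)
    print(n,"bench z",np.median(P[m&(P[:,2]<8)][:,2]))
    pl=P[m&(P[:,2]>8)&(P[:,2]<16)]
    print("plate",len(pl),cv2.minAreaRect(pl[:,:2].astype(np.float32)),np.percentile(pl,[1,99],axis=0).round(1).tolist())
    hi=m&(P[:,2]>68)
    mask=np.zeros(d.shape,np.uint8); mask[v[hi],u[hi]]=1
    k,L=cv2.connectedComponents(mask)
    lab=L[v,u]
    for i in range(1,k):
        q=P[(lab==i)&hi]
        if len(q)>5:
            t=q[q[:,2]>np.percentile(q[:,2],90)-5]
            print(len(q),t.mean(0).round(1),t.min(0).round(),t.max(0).round(),cv2.minAreaRect(t[:,:2].astype(np.float32)))
im=cv2.imread("pics/top0.png")[120:270,90:220]; cv2.imwrite("pics/crop1.png",cv2.resize(im,None,fx=4.5,fy=4,interpolation=cv2.INTER_CUBIC))
E
```

```text
top bench z -0.17415682103808194
plate 3589 ((547.9569091796875, 245.7388916015625), (199.67239379882812, 271.26446533203125), 81.39865112304688) [[424.6, 183.6, 8.6], [669.0, 331.4, 15.5]]
844 [647.4 267.6  77.4] [625. 222.  74.] [672. 313.  82.] ((646.9423217773438, 267.4153137207031), (41.19057083129883, 90.40850067138672), 5.757368564605713)
106 [466.1 250.6  85.5] [461. 234.  82.] [472. 268.  89.] ((466.3121032714844, 251.0507049560547), (9.93478775024414, 33.86454772949219), 3.9805922508239746)
scene bench z 0.5698540636574307
plate 2733 ((555.018310546875, 259.68267822265625), (186.38839721679688, 285.20867919921875), 80.45619201660156) [[425.0, 167.7, 8.6], [677.4, 334.4, 15.6]]
15 [527.2 131.4  82. ] [524. 130.  79.] [530. 132.  85.] ((527.3497314453125, 131.2880859375), (1.5295796394348145, 5.84551477432251), 89.0231704711914)
166 [467.9 253.2  85.1] [461. 236.  82.] [474. 268.  89.] ((467.8274230957031, 252.53497314453125), (11.411408424377441, 32.426536560058594), 4.888955116271973)
6 [506.1 240.8  68.6] [500. 239.  68.] [512. 244.  70.] ((505.74127197265625, 241.72482299804688), (12.034351348876953, 5.153910160064697), 5.1268086433410645)
999 [650.7 271.7  78.2] [626. 224.  75.] [673. 317.  82.] ((647.7532348632812, 269.5602111816406), (44.71847152709961, 90.56343078613281), 6.622054100036621)
```

View pics/crop1.png

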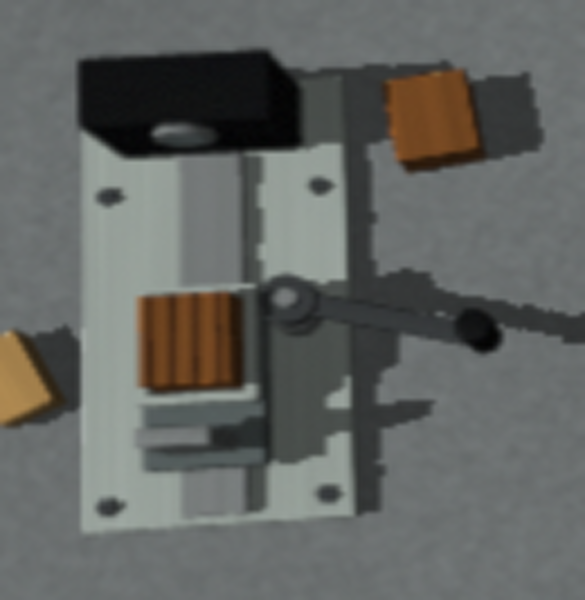

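```bash
cat >> h.py <<'E'
from scipy.spatial.transform import Rotation as Ro
YAW=0.0924; O=np.array([547.1,258.7])
def S(x,y): c,s=np.cos(YAW),np.sin(YAW); return O+[c*x-s*y,s*x+c*y]
def slide(p): c,s=np.cos(YAW),np.sin(YAW); d=np.array(p[:2])-O; return np.array([c*d[0]+s*d[1],-s*d[0]+c*d[1]])
def Rz(psi): # tool z along world angle psi, pointing down
    z=np.array([np.cos(psi),np.sin(psi),0]); x=np.array([0,0,-1.]); return np.stack([x,np.cross(z,x),z],1)
def rel(P,psi):
    s=r.state(); R=np.array(s["orientation"]); 
    return (R.T@(np.array(P)-s["position"])/1000).round(3), Ro.from_matrix(R.T@Rz(psi)).as_rotvec().round(3)
E
python3 - <<'E'
from h import *
psi=np.pi+YAW
for P in([480,-250,230],[*S(-125,0),200],[*S(-125,0),58]): print(P,*rel(P,psi))
K=cal("top"); h=px2w(K,196.2,200,z=86); print("handle top px",h,slide(h))
a=slide(h)-[-10,-43]; print(np.hypot(*a),np.arctan2(-a[0],-a[1]))
print("handle proj at free..",[w2px(K,[*S(-10-95*np.sin(t),-43-95*np.cos(t)),86]).round(1) for t in(0,.1,.2,.3)])
E
```

```text
[480, -250, 230] [ 0.001 -0.289 -0.403] [ 0.158 -0.     0.   ]
[np.float64(422.6332304551869), np.float64(247.1664281734415), 200] [ 0.031 -0.784 -0.471] [ 0.158 -0.     0.   ]
[np.float64(422.6332304551869), np.float64(247.1664281734415), 58] [ 0.173 -0.784 -0.471] [ 0.158 -0.     0.   ]
handle top px [527.31634751 118.00893079  86.        ] [ -32.68062294 -138.26549369]
97.92816216829006 0.23372691451151556
handle proj at free.. [array([[195.7, 189. ]]), array([[195.6, 193.6]]), array([[195.1, 198.2]]), array([[194.1, 202.8]])]
```

>>> send_rows:
  series:
    - {"fingers":0,"tx":0,"ty":-0.029,"tz":-0.04,"wx":0.158}
    - {"fingers":0,"tx":0,"ty":-0.058,"tz":-0.08,"wx":0.158}
    - {"fingers":0,"tx":0,"ty":-0.087,"tz":-0.12,"wx":0.158}
    - {"fingers":0,"tx":0,"ty":-0.116,"tz":-0.16,"wx":0.158}
    - {"fingers":0,"tx":0,"ty":-0.145,"tz":-0.2,"wx":0.158}
    - {"fingers":0,"tx":0,"ty":-0.174,"tz":-0.24,"wx":0.158}
    - {"fingers":0,"tx":0,"ty":-0.203,"tz":-0.28,"wx":0.158}
    - {"fingers":0,"tx":0,"ty":-0.232,"tz":-0.32,"wx":0.158}

```text
schema error: expected keys fingers, tx, ty, tz, wx, wy, wz
```

Run:
```python
from h import *
psi=np.pi+YAW
for P in([500,-100,220],[*S(-125,0),200],[*S(-125,0),58]): print(P,*rel(P,psi))
print(r.state())
```

```text
[500, -100, 220] [ 0.011 -0.429 -0.46 ] [ 0.158 -0.     0.   ]
[np.float64(422.6332304551869), np.float64(247.1664281734415), 200] [ 0.031 -0.784 -0.471] [ 0.158 -0.     0.   ]
[np.float64(422.6332304551869), np.float64(247.1664281734415), 58] [ 0.173 -0.784 -0.471] [ 0.158 -0.     0.   ]
{'clock': 0.5, 'qpos': array([ 1.5831726 ,  0.50096293, -0.42697673,  1.55045278,  0.22078032,
        1.13828669, -0.21027015]), 'joint_vel': array([ 0.001049  , -0.00202782, -0.00052572,  0.00036928, -0.00058184,
        0.00188711,  0.00244561]), 'joint_efforts': array([ 3.32923824e-03, -5.68845570e+01, -5.80331147e+00, -2.81050622e+01,
        1.26173382e-02,  3.46881985e-03,  1.28067600e-05]), 'position': array([ 161.35488851, -629.61983168,  231.24609655]), 'orientation': array([[ 3.16350204e-05,  2.48241452e-01, -9.68698189e-01],
       [ 1.00551842e-04, -9.68698185e-01, -2.48241447e-01],
       [-9.99999994e-01, -8.95512640e-05, -5.56059221e-05]]), 'force': array([-0.63426768, -0.2777956 , -0.18661295]), 'moment': array([-0.01807708,  0.0275306 ,  0.0251261 ]), 'grip_width': 85.2609602673758}
```

>>> send_rows:
  series:
    - {"fingers":0,"tx":0,"ty":-0.289,"tz":-0.403,"wx":0.158,"wy":0,"wz":0}
    - {"fingers":0,"tx":0,"ty":-0.289,"tz":-0.403,"wx":0.158,"wy":0,"wz":0}
    - {"fingers":0,"tx":0,"ty":-0.289,"tz":-0.403,"wx":0.158,"wy":0,"wz":0}
    - {"fingers":0,"tx":0,"ty":-0.289,"tz":-0.403,"wx":0.158,"wy":0,"wz":0}
    - {"fingers":0,"tx":0,"ty":-0.289,"tz":-0.403,"wx":0.158,"wy":0,"wz":0}
    - {"fingers":0,"tx":0,"ty":-0.289,"tz":-0.403,"wx":0.158,"wy":0,"wz":0}
    - {"fingers":0,"tx":0,"ty":-0.289,"tz":-0.403,"wx":0.158,"wy":0,"wz":0}
    - {"fingers":0,"tx":0,"ty":-0.289,"tz":-0.403,"wx":0.158,"wy":0,"wz":0}

```text
clock: 1.3
position: [419.4, -321.6, 231.8]
orientation: [[0.001, 0.092, -0.996], [-0.001, -0.996, -0.092], [-1.0, 0.001, -0.0]]
force: [0.8, -0.2, -0.0]
grip_width: 0.0
```

Run:
```python
from h import *
psi=np.pi+YAW
for P in([480,-250,230],[480,100,220],[*S(-125,0),200],[*S(-125,0),58]): print(P,*rel(P,psi))
s=r.state();print(s["clock"],s["qpos"].round(2),s["position"],s["force"],s["grip_width"])
```

```text
[480, -250, 230] [ 0.002 -0.066 -0.067] [ 0.    -0.    -0.001]
[480, 100, 220] [ 0.011 -0.414 -0.099] [ 0.    -0.    -0.001]
[np.float64(422.6332304551869), np.float64(247.1664281734415), 200] [ 0.031 -0.566 -0.056] [ 0.    -0.    -0.001]
[np.float64(422.6332304551869), np.float64(247.1664281734415), 58] [ 0.173 -0.566 -0.056] [ 0.    -0.    -0.001]
1.3 [ 1.08  0.3  -0.57  1.85  0.19  1.04 -1.04] [ 419.43284829 -321.6375221   231.78026123] [ 0.79528696 -0.22935075 -0.03646889] 0.045545217482851535
```

>>> send_rows:
  series:
    - {"fingers":0,"tx":0.01,"ty":-0.4,"tz":-0.1,"wx":0,"wy":0,"wz":0}
    - {"fingers":0,"tx":0.01,"ty":-0.4,"tz":-0.1,"wx":0,"wy":0,"wz":0}
    - {"fingers":0,"tx":0.01,"ty":-0.4,"tz":-0.1,"wx":0,"wy":0,"wz":0}
    - {"fingers":0,"tx":0.01,"ty":-0.4,"tz":-0.1,"wx":0,"wy":0,"wz":0}
    - {"fingers":0,"tx":0.01,"ty":-0.4,"tz":-0.1,"wx":0,"wy":0,"wz":0}
    - {"fingers":0,"tx":0.01,"ty":-0.4,"tz":-0.1,"wx":0,"wy":0,"wz":0}
    - {"fingers":0,"tx":0.01,"ty":-0.4,"tz":-0.1,"wx":0,"wy":0,"wz":0}
    - {"fingers":0,"tx":0.01,"ty":-0.4,"tz":-0.1,"wx":0,"wy":0,"wz":0}

```text
clock: 2.1
position: [479.2, 73.8, 222.1]
orientation: [[0.001, 0.092, -0.996], [-0.001, -0.996, -0.092], [-1.0, 0.001, -0.001]]
force: [0.8, -0.6, -0.2]
grip_width: 0.2
```

Run:
```python
from h import *
psi=np.pi+YAW
for P in([*S(-130,0),200],[*S(-130,0),58]): print(P,*rel(P,psi))
s=r.state();print(s["clock"],s["qpos"].round(2),s["position"],s["force"],s["grip_width"])
```

```text
[np.float64(417.6545596733944), np.float64(246.70508530037915), 200] [ 0.022 -0.178  0.045] [-0.    -0.001 -0.001]
[np.float64(417.6545596733944), np.float64(246.70508530037915), 58] [ 0.164 -0.178  0.046] [-0.    -0.001 -0.001]
2.1 [ 0.5   0.27 -0.81  1.96  0.23  1.01 -1.9 ] [479.18568433  73.84944703 222.06401473] [ 0.80978888 -0.57353755 -0.16782144] 0.19758770485639401
```

>>> send_rows:
  series:
    - {"fingers":0,"tx":0.02,"ty":-0.178,"tz":0.045,"wx":0,"wy":0,"wz":0}
    - {"fingers":0,"tx":0.02,"ty":-0.178,"tz":0.045,"wx":0,"wy":0,"wz":0}
    - {"fingers":0,"tx":0.02,"ty":-0.178,"tz":0.045,"wx":0,"wy":0,"wz":0}
    - {"fingers":0,"tx":0.05,"ty":-0.178,"tz":0.045,"wx":0,"wy":0,"wz":0}
    - {"fingers":0,"tx":0.1,"ty":-0.178,"tz":0.045,"wx":0,"wy":0,"wz":0}
    - {"fingers":0,"tx":0.1,"ty":-0.178,"tz":0.045,"wx":0,"wy":0,"wz":0}

```text
clock: 2.7
position: [413.0, 243.9, 116.6]
orientation: [[-0.01, 0.096, -0.995], [-0.004, -0.995, -0.096], [-1.0, 0.003, 0.01]]
force: [-1.2, -1.4, -0.0]
grip_width: 0.2
```

Run:
```python
from h import *
psi=np.pi+YAW
for P in([*S(-130,0),58],[*S(-15,0),58]): print(P,*rel(P,psi))
s=r.state();print(s["clock"],s["qpos"].round(2),s["position"],slide(s["position"]),s["force"],s["grip_width"])
im,d=r.get_image("wrist"); cv2.imwrite("pics/w1.png",im[:,:,::-1])
```

```text
[np.float64(417.6545596733944), np.float64(246.70508530037915), 58] [ 0.059 -0.003 -0.006] [ 0.004  0.01  -0.003]
[np.float64(532.1639876546225), np.float64(257.315971380813), 58] [ 0.057 -0.002 -0.121] [ 0.004  0.01  -0.003]
2.7 [ 0.07  0.45 -0.79  2.05  0.43  0.82 -2.45] [412.97724401 243.8842233  116.60375495] [-134.91763989   -2.3772594 ] [-1.2187507  -1.41223146 -0.01108348] 0.19513965754858437
```

View pics/w1.png

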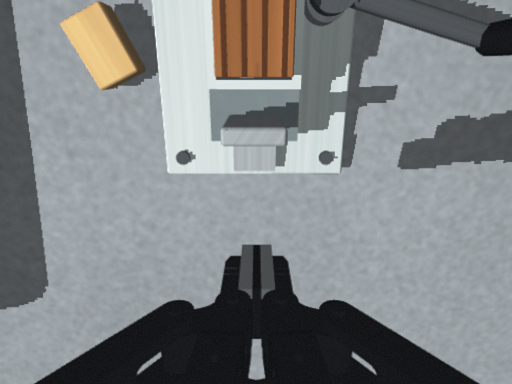

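>>> send_rows:
  series:
    - {"fingers":0,"tx":0.03,"ty":-0.002,"tz":0,"wx":0,"wy":0.01,"wz":0}
    - {"fingers":0,"tx":0.058,"ty":-0.002,"tz":0,"wx":0,"wy":0.01,"wz":0}
    - {"fingers":0,"tx":0.058,"ty":-0.002,"tz":-0.01,"wx":0,"wy":0.01,"wz":0}
    - {"fingers":0,"tx":0.058,"ty":-0.002,"tz":-0.022,"wx":0,"wy":0.01,"wz":0}
    - {"fingers":0,"tx":0.058,"ty":-0.002,"tz":-0.034,"wx":0,"wy":0.01,"wz":0}
    - {"fingers":0,"tx":0.058,"ty":-0.002,"tz":-0.046,"wx":0,"wy":0.01,"wz":0}
    - {"fingers":0,"tx":0.058,"ty":-0.002,"tz":-0.058,"wx":0,"wy":0.01,"wz":0}
    - {"fingers":0,"tx":0.058,"ty":-0.002,"tz":-0.07,"wx":0,"wy":0.01,"wz":0}

```text
clock: 3.55
position: [488.5, 253.8, 64.2]
orientation: [[0.01, 0.092, -0.996], [0.001, -0.996, -0.092], [-1.0, -0.0, -0.01]]
force: [-2.3, -0.0, 2.2]
grip_width: 0.3
```

Run:
```python
from h import *
psi=np.pi+YAW
for P in([*S(-19,0),58],): print(P,*rel(P,psi))
s=r.state();print(s["clock"],s["qpos"].round(2),s["position"],slide(s["position"]),s["force"],s["grip_width"])
```

```text
[np.float64(528.1810510291884), np.float64(256.9468970823631), 58] [ 0.007  0.    -0.04 ] [-0.   -0.01  0.  ]
3.55 [-0.01  0.61 -0.66  1.92  0.53  0.78 -2.45] [488.50660759 253.76008178  64.20174548] [-58.79924138   0.4874835 ] [-2.28825996 -0.02425786  2.18523687] 0.33662859970854014
```

>>> send_rows:
  series:
    - {"fingers":0,"tx":0,"ty":0,"tz":-0.01,"wx":0,"wy":0,"wz":0}
    - {"fingers":0,"tx":0,"ty":0,"tz":-0.02,"wx":0,"wy":0,"wz":0}
    - {"fingers":0,"tx":0,"ty":0,"tz":-0.03,"wx":0,"wy":0,"wz":0}
    - {"fingers":0,"tx":0,"ty":0,"tz":-0.035,"wx":0,"wy":0,"wz":0}
    - {"fingers":0,"tx":0,"ty":0,"tz":-0.038,"wx":0,"wy":0,"wz":0}
    - {"fingers":0,"tx":0,"ty":0,"tz":-0.04,"wx":0,"wy":0,"wz":0}
    - {"fingers":0,"tx":0,"ty":0,"tz":-0.04,"wx":0,"wy":0,"wz":0}

```text
clock: 4.25
position: [527.2, 257.3, 63.9]
orientation: [[0.01, 0.093, -0.996], [0.001, -0.996, -0.093], [-1.0, 0.0, -0.01]]
force: [0.1, -0.8, -0.8]
grip_width: -0.1
```

Run:
```python
from h import *
s=r.state();print(s["clock"],s["qpos"].round(2),s["position"],slide(s["position"]),s["force"],s["grip_width"])
```

```text
4.25 [-0.01  0.66 -0.65  1.83  0.54  0.82 -2.41] [527.21975261 257.3113421   63.932223  ] [-19.92357085   0.45158799] [ 0.05576956 -0.84987606 -0.7786214 ] -0.07679364170126673
```

>>> send_rows:
  series:
    - {"fingers":0,"tx":0,"ty":0,"tz":-0.0015,"wx":0,"wy":0,"wz":0}
    - {"fingers":0,"tx":0,"ty":0,"tz":-0.003,"wx":0,"wy":0,"wz":0}
    - {"fingers":0,"tx":0,"ty":0,"tz":-0.003,"wx":0,"wy":0,"wz":0}

```text
clock: 4.55
position: [529.8, 257.6, 64.0]
orientation: [[0.01, 0.093, -0.996], [0.001, -0.996, -0.093], [-1.0, 0.0, -0.01]]
force: [-2.3, -0.0, 0.3]
grip_width: 0.1
```

Run:
```python
from h import *
s=r.state();print(s["clock"],s["position"],slide(s["position"]),s["force"])
im,d=r.get_image("top"); P,u,v=__import__("fit").cloud("top",d)
cv2.imwrite("pics/top2.png",cv2.resize(im[100:270,80:230,::-1],None,fx=4,fy=3.5,interpolation=cv2.INTER_CUBIC))
im,d=r.get_image("wrist"); cv2.imwrite("pics/w2.png",im[:,:,::-1])
```

```text
4.55 [529.75845781 257.55572265  63.96746558] [-17.37314672   0.46068333] [-2.32155351 -0.0108266   0.3113219 ]
```

View pics/w2.png

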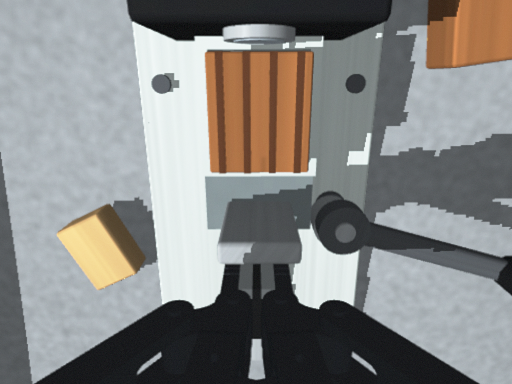

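>>> send_rows:
  series:
    - {"fingers":0,"tx":0,"ty":0,"tz":-0.0015,"wx":0,"wy":0,"wz":0}
    - {"fingers":0,"tx":0,"ty":0,"tz":-0.003,"wx":0,"wy":0,"wz":0}
    - {"fingers":0,"tx":0,"ty":0,"tz":-0.003,"wx":0,"wy":0,"wz":0}

```text
clock: 4.95
position: [529.9, 257.6, 63.8]
orientation: [[0.005, 0.094, -0.996], [-0.001, -0.996, -0.094], [-1.0, 0.002, -0.005]]
force: [-9.6, -2.7, 7.1]
grip_width: 0.4
```

>>> send_rows:
  series:
    - {"fingers":0,"tx":0,"ty":0,"tz":-0.002,"wx":0,"wy":0,"wz":0}
    - {"fingers":0,"tx":0,"ty":0,"tz":-0.002,"wx":0,"wy":0,"wz":0}

```text
clock: 5.15
position: [529.9, 257.6, 63.7]
orientation: [[0.002, 0.094, -0.996], [-0.003, -0.996, -0.094], [-1.0, 0.003, -0.002]]
force: [-14.0, -3.9, 10.5]
grip_width: -0.0
```

Run:
```python
from h import *
s=r.state();print(s["clock"],s["qpos"].round(2),s["position"],slide(s["position"]),s["force"])
```

```text
5.15 [-0.01  0.67 -0.65  1.82  0.54  0.84 -2.41] [529.88974081 257.60604165  63.65183085] [-17.2377809    0.49867439] [-14.02883946  -3.94212667  10.54936405]
```

>>> send_rows:
  series:
    - {"fingers":0,"tx":0,"ty":0,"tz":0.02,"wx":0,"wy":0,"wz":0}
    - {"fingers":0,"tx":0,"ty":0,"tz":0.04,"wx":0,"wy":0,"wz":0}
    - {"fingers":0,"tx":-0.04,"ty":0,"tz":0.04,"wx":0,"wy":0,"wz":0}
    - {"fingers":0,"tx":-0.09,"ty":0,"tz":0.04,"wx":0,"wy":0,"wz":0}
    - {"fingers":0.05,"tx":-0.09,"ty":0,"tz":0.04,"wx":-0.14,"wy":0,"wz":0}
    - {"fingers":0.05,"tx":-0.09,"ty":0.03,"tz":0.04,"wx":-0.28,"wy":0,"wz":0}
    - {"fingers":0.05,"tx":-0.09,"ty":0.06,"tz":0.04,"wx":-0.42,"wy":0,"wz":0}
    - {"fingers":0.05,"tx":-0.09,"ty":0.09,"tz":0.04,"wx":-0.56,"wy":0,"wz":0}

```text
clock: 5.95
position: [503.7, 163.9, 154.4]
orientation: [[0.013, 0.613, -0.79], [0.001, -0.79, -0.613], [-1.0, 0.007, -0.011]]
force: [0.5, -0.6, -0.1]
grip_width: 49.9
```

```bash
cat >> h.py <<'E'
def lev(th,z,rad=95,lead=0):
    a=th+lead/rad; return [*S(-10-rad*np.sin(a),-43-rad*np.cos(a)),z],YAW-np.pi/2-th
E
python3 - <<'E'
from h import *
s=r.state();print(s["clock"],s["qpos"].round(2),s["position"],slide(s["position"]),s["force"],s["grip_width"])
print(*rel(*lev(.24,140)))
im,d=r.get_image("top"); cv2.imwrite("pics/top3.png",cv2.resize(im[100:270,80:230,::-1],None,fx=4,fy=3.5,interpolation=cv2.INTER_CUBIC))
E
```

```text
5.95 [ 0.34  0.49 -0.89  1.92  0.48  0.94 -1.69] [503.65614363 163.91709399 154.37974027] [-52.00401531 -90.37007425] [ 0.53893879 -0.64379088 -0.1452686 ] 49.9077195813586
[0.015 0.048 0.008] [-0.764 -0.007 -0.011]
```

>>> send_rows:
  series:
    - {"fingers":0.05,"tx":0.01,"ty":0.024,"tz":0.004,"wx":-0.14,"wy":0,"wz":0}
    - {"fingers":0.05,"tx":0.01,"ty":0.048,"tz":0.008,"wx":-0.28,"wy":0,"wz":0}
    - {"fingers":0.05,"tx":0.01,"ty":0.048,"tz":0.008,"wx":-0.42,"wy":0,"wz":0}
    - {"fingers":0.05,"tx":0.01,"ty":0.048,"tz":0.008,"wx":-0.56,"wy":0,"wz":0}
    - {"fingers":0.05,"tx":0.01,"ty":0.048,"tz":0.008,"wx":-0.7,"wy":-0.01,"wz":-0.01}
    - {"fingers":0.05,"tx":0.01,"ty":0.048,"tz":0.008,"wx":-0.764,"wy":-0.01,"wz":-0.01}
    - {"fingers":0.05,"tx":0.01,"ty":0.048,"tz":0.008,"wx":-0.764,"wy":-0.01,"wz":-0.01}

```text
clock: 6.7
position: [526.3, 121.7, 144.0]
orientation: [[-0.002, 0.988, -0.154], [-0.002, -0.154, -0.988], [-1.0, -0.002, 0.002]]
force: [0.1, -0.2, -0.4]
grip_width: 49.8
```

Run:
```python
from h import *
s=r.state();print(s["clock"],s["qpos"].round(2),s["position"],slide(s["position"]),s["force"],s["grip_width"])
print(*rel(*lev(.24,60)))
im,d=r.get_image("wrist"); cv2.imwrite("pics/w3.png",im[:,:,::-1])
c=cal("wrist"); print("handle top proj",w2px(c,lev(.24,86)[0]), "tcp",w2px(c,s["position"]))
```

```text
6.7 [ 0.51  0.61 -1.03  1.89  0.62  1.01 -0.96] [526.32619073 121.66810204 144.02474228] [ -33.32892935 -134.53057154] [ 0.06936579 -0.22986359 -0.42121136] 49.82840365429556
[0.084 0.001 0.   ] [-0.007  0.002  0.002]
handle top proj [[259.23098862 213.57723281]] tcp [[258.12651721 260.62250713]]
```

View pics/w3.png

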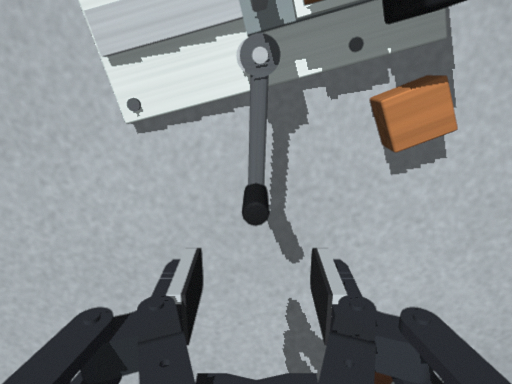

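View pics/top3.png

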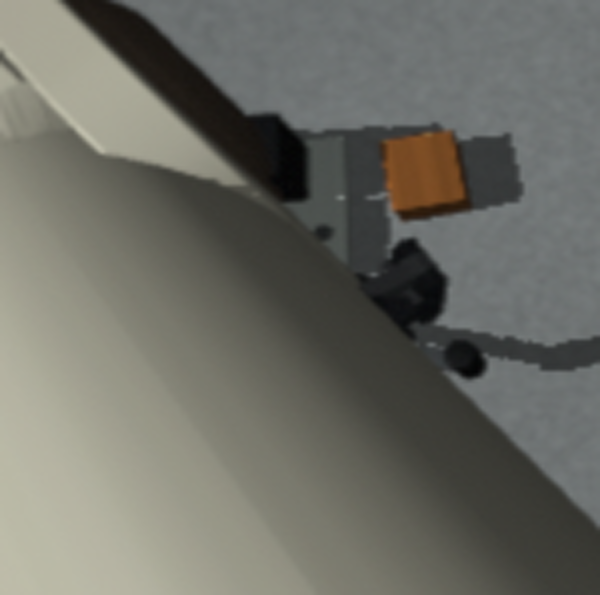

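>>> send_rows:
  series:
    - {"fingers":0.05,"tx":0.045,"ty":0.001,"tz":-0.001,"wx":0,"wy":0,"wz":0}
    - {"fingers":0.05,"tx":0.084,"ty":0.001,"tz":-0.001,"wx":0,"wy":0,"wz":0}
    - {"fingers":0.034,"tx":0.084,"ty":0.001,"tz":-0.001,"wx":0,"wy":0,"wz":0}
    - {"fingers":0.034,"tx":0.084,"ty":0.001,"tz":-0.001,"wx":0,"wy":0,"wz":0}

```text
clock: 7.15
position: [526.2, 122.8, 60.3]
orientation: [[-0.004, 0.988, -0.154], [-0.002, -0.154, -0.988], [-1.0, -0.004, 0.003]]
force: [0.8, -0.3, 0.7]
grip_width: 33.9
```

Run:
```python
from h import *
s=r.state();print(s["clock"],s["qpos"].round(2),s["position"],slide(s["position"]),s["force"],s["grip_width"])
for t in np.arange(.3,1.01,.1): print(t.round(2),*rel(*lev(t,60,lead=8)))
```

```text
7.15 [ 0.42  0.72 -0.92  1.93  0.75  0.88 -1.05] [526.21214676 122.83760319  60.2834107 ] [ -33.33457863 -133.35553662] [ 0.82550982 -0.31363389  0.70781162] 33.94969187632947
0.3 [ 0.    -0.012  0.001] [0.053 0.003 0.004]
0.4 [ 0.    -0.022 -0.001] [0.153 0.003 0.004]
0.5 [ 0.    -0.031 -0.004] [0.253 0.003 0.003]
0.6 [ 0.    -0.04  -0.007] [0.353 0.003 0.003]
0.7 [ 0.    -0.048 -0.012] [0.453 0.004 0.003]
0.8 [ 0.    -0.056 -0.017] [0.553 0.004 0.003]
0.9 [ 0.    -0.063 -0.023] [0.653 0.004 0.003]
1.0 [ 0.   -0.07 -0.03] [0.753 0.004 0.003]
```

>>> send_rows:
  series:
    - {"fingers":0.034,"tx":0,"ty":-0.012,"tz":0.001,"wx":0.053,"wy":0,"wz":0}
    - {"fingers":0.034,"tx":0,"ty":-0.022,"tz":-0.001,"wx":0.153,"wy":0,"wz":0}
    - {"fingers":0.034,"tx":0,"ty":-0.031,"tz":-0.004,"wx":0.253,"wy":0,"wz":0}
    - {"fingers":0.034,"tx":0,"ty":-0.04,"tz":-0.007,"wx":0.353,"wy":0,"wz":0}
    - {"fingers":0.034,"tx":0,"ty":-0.048,"tz":-0.012,"wx":0.453,"wy":0,"wz":0}
    - {"fingers":0.034,"tx":0,"ty":-0.056,"tz":-0.017,"wx":0.553,"wy":0,"wz":0}
    - {"fingers":0.034,"tx":0,"ty":-0.063,"tz":-0.023,"wx":0.653,"wy":0,"wz":0}
    - {"fingers":0.034,"tx":0,"ty":-0.07,"tz":-0.03,"wx":0.753,"wy":0,"wz":0}

```text
clock: 7.95
position: [463.9, 162.5, 62.7]
orientation: [[0.001, 0.612, -0.791], [-0.003, -0.791, -0.612], [-1.0, 0.004, 0.001]]
force: [2.2, -3.2, -1.2]
grip_width: 33.8
```

Run:
```python
from h import *
s=r.state();print(s["clock"],s["qpos"].round(2),s["position"],slide(s["position"]),s["force"],s["grip_width"])
for t in (1.1,1.2,1.3,1.4,1.5,1.57,1.6): print(t,*rel(*lev(t,60,lead=8)))
```

```text
7.95 [ 0.24  0.57 -0.78  2.06  0.6   0.75 -1.83] [463.93424027 162.51628997  62.69495801] [-91.68572143 -88.09981926] [ 2.2229912  -3.17301067 -1.16736296] 33.812973953609315
1.1 [ 0.003 -0.011  0.   ] [ 0.095  0.001 -0.004]
1.2 [ 0.003 -0.02  -0.002] [ 0.195  0.001 -0.004]
1.3 [ 0.003 -0.029 -0.005] [ 0.295  0.    -0.004]
1.4 [ 0.003 -0.038 -0.009] [ 0.395  0.    -0.004]
1.5 [ 0.003 -0.046 -0.014] [ 0.495  0.    -0.004]
1.57 [ 0.002 -0.052 -0.017] [ 0.565 -0.    -0.004]
1.6 [ 0.002 -0.054 -0.019] [ 0.595 -0.    -0.004]
```

>>> send_rows:
  series:
    - {"fingers":0.034,"tx":0,"ty":-0.011,"tz":0,"wx":0.095,"wy":0,"wz":0}
    - {"fingers":0.034,"tx":0,"ty":-0.02,"tz":-0.002,"wx":0.195,"wy":0,"wz":0}
    - {"fingers":0.034,"tx":0,"ty":-0.029,"tz":-0.005,"wx":0.295,"wy":0,"wz":0}
    - {"fingers":0.034,"tx":0,"ty":-0.038,"tz":-0.009,"wx":0.395,"wy":0,"wz":0}
    - {"fingers":0.034,"tx":0,"ty":-0.046,"tz":-0.014,"wx":0.495,"wy":0,"wz":0}
    - {"fingers":0.034,"tx":0,"ty":-0.05,"tz":-0.016,"wx":0.565,"wy":0,"wz":0}
    - {"fingers":0.034,"tx":0,"ty":-0.05,"tz":-0.016,"wx":0.565,"wy":0,"wz":0}

```text
clock: 8.65
position: [446.3, 213.0, 62.9]
orientation: [[0.002, 0.097, -0.995], [-0.001, -0.995, -0.097], [-1.0, 0.002, -0.002]]
force: [1.5, -1.7, 1.3]
grip_width: 34.0
```

Run:
```python
from h import *
s=r.state();print(s["clock"],s["qpos"].round(2),s["position"],slide(s["position"]),s["force"],s["grip_width"],*rel(*lev(1.57,60,lead=8)))
```

```text
8.65 [ 0.03  0.53 -0.65  2.05  0.49  0.71 -2.41] [446.33836417 213.04351639  62.87148858] [-104.54446111  -36.16458767] [ 1.51132721 -1.66771878  1.31909656] 33.985063732329344 [ 0.003 -0.001  0.   ] [ 0.003 -0.002 -0.002]
```

Creep on to the stop, watching the force.

>>> send_rows:
  series:
    - {"fingers":0.034,"tx":0,"ty":-0.002,"tz":0,"wx":0,"wy":0,"wz":0}
    - {"fingers":0.034,"tx":0,"ty":-0.004,"tz":0,"wx":0,"wy":0,"wz":0}
    - {"fingers":0.034,"tx":0,"ty":-0.004,"tz":0,"wx":0,"wy":0,"wz":0}

```text
clock: 8.95
position: [445.7, 213.3, 62.1]
orientation: [[0.0, 0.097, -0.995], [-0.006, -0.995, -0.097], [-1.0, 0.006, 0.0]]
force: [2.3, -10.5, 6.9]
grip_width: 34.0
```

>>> send_rows:
  series:
    - {"fingers":0.034,"tx":0,"ty":-0.003,"tz":0,"wx":0,"wy":0,"wz":0}
    - {"fingers":0.034,"tx":0,"ty":-0.003,"tz":0,"wx":0,"wy":0,"wz":0}

```text
clock: 9.15
position: [445.7, 213.4, 61.9]
orientation: [[-0.0, 0.095, -0.995], [-0.011, -0.995, -0.095], [-1.0, 0.011, 0.001]]
force: [3.6, -14.8, 11.3]
grip_width: 34.1
```

>>> send_rows:
  series:
    - {"fingers":0.034,"tx":0,"ty":0.008,"tz":0,"wx":0,"wy":0,"wz":0}
    - {"fingers":0.046,"tx":0,"ty":0.013,"tz":0,"wx":0,"wy":0,"wz":0}
    - {"fingers":0.046,"tx":0,"ty":0.013,"tz":0,"wx":0,"wy":0,"wz":0}
    - {"fingers":0.046,"tx":-0.03,"ty":0.013,"tz":0,"wx":0,"wy":0,"wz":0}
    - {"fingers":0.046,"tx":-0.08,"ty":0.013,"tz":0,"wx":0,"wy":0,"wz":0}
    - {"fingers":0.046,"tx":-0.13,"ty":0.013,"tz":0,"wx":0,"wy":0,"wz":0}
    - {"fingers":0.046,"tx":-0.15,"ty":0.06,"tz":0,"wx":0,"wy":0,"wz":0}
    - {"fingers":0.046,"tx":-0.15,"ty":0.11,"tz":0,"wx":0,"wy":0,"wz":0}

```text
clock: 9.95
position: [456.4, 113.9, 214.2]
orientation: [[0.005, 0.106, -0.994], [-0.0, -0.994, -0.106], [-1.0, 0.001, -0.005]]
force: [1.3, -1.2, -0.8]
grip_width: 46.1
```

>>> send_rows:
  series:
    - {"fingers":0.046,"tx":0,"ty":0.05,"tz":0,"wx":0,"wy":0,"wz":0}
    - {"fingers":0.046,"tx":0,"ty":0.1,"tz":0,"wx":0,"wy":0,"wz":0}
    - {"fingers":0.046,"tx":0,"ty":0.15,"tz":0,"wx":0,"wy":0,"wz":0}
    - {"fingers":0.046,"tx":0,"ty":0.2,"tz":0,"wx":0,"wy":0,"wz":0}
    - {"fingers":0.046,"tx":0,"ty":0.2,"tz":0,"wx":0,"wy":0,"wz":0}

```text
clock: 10.45
position: [474.1, -95.3, 210.5]
orientation: [[-0.003, 0.089, -0.996], [-0.005, -0.996, -0.089], [-1.0, 0.004, 0.003]]
force: [-0.8, -0.7, -0.2]
grip_width: 46.0
```

Run:
```python
from fit import *
s=r.state();print(s["clock"],s["position"],s["force"])
im,d=r.get_image("top"); P,u,v=cloud("top",d)
cv2.imwrite("pics/top4.png",cv2.resize(im[90:280,60:320,::-1],None,fx=3,fy=3,interpolation=cv2.INTER_CUBIC))
im,d2=r.get_image("scene"); cv2.imwrite("pics/scene4.png",im[:,:,::-1])
for n,dd in(("top",d),("scene",d2)):
    P,u,v=cloud(n,dd); S2=np.array([slide(p) for p in P])
    for nm,b,z in(("tab",(-60,40,-25,25),80),("handle",(-130,-70,-70,-20),78)):
        m=(S2[:,0]>b[0])&(S2[:,0]<b[1])&(S2[:,1]>b[2])&(S2[:,1]<b[3])&(P[:,2]>z)&(P[:,2]<95)
        if m.any(): print(n,nm,m.sum(),S2[m].mean(0).round(1),S2[m].min(0).round(),S2[m].max(0).round())
```

```text
10.45 [474.08498523 -95.31810892 210.50724372] [-0.79950689 -0.70690111 -0.15207572]
top tab 90 [-1.8 -0.2] [ -7. -17.] [ 4. 17.]
top handle 72 [-103.1  -45.4] [-111.  -54.] [-95. -36.]
scene tab 107 [0.9 2.3] [ -6. -15.] [ 7. 18.]
scene handle 57 [-100.2  -40.9] [-114.  -50.] [-93. -33.]
```

View pics/top4.png

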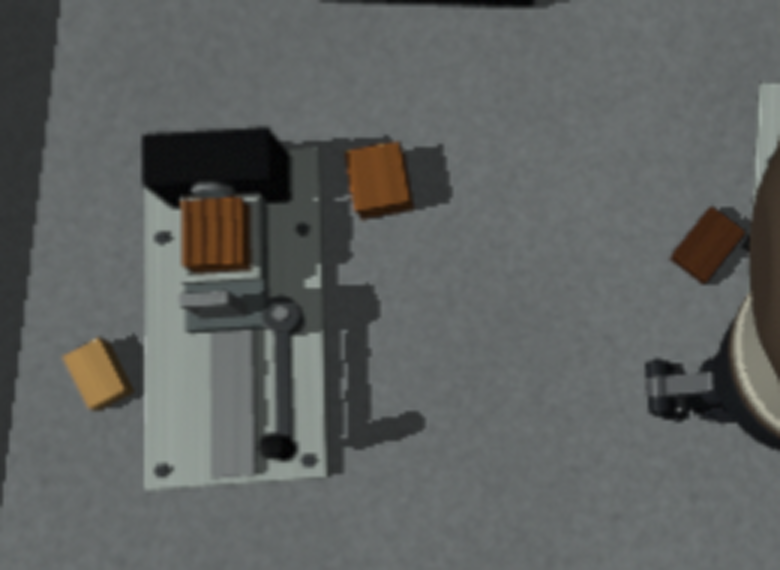

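```bash
python3 -c "
from station import r
print(r.hand_in())"
```

```text
the job is handed in; nothing more can be done
None
```

I pushed the carriage with the wood block along its rail until it met the end block. I then swung that slide's cam lever to its stop, lifted clear and handed the job in at about 10.5 s.

- **Carriage:** it stopped moving while the push force rose to about 14 N. In the last images its tab centre was at slide x of about -1.8 mm (top camera) and +0.9 mm (scene camera). The expected value is -3 mm, so the readings are a few mm off.
- **Lever:** it stopped moving while the force rose to about 15 N. The top picture shows it lying along the rail. The handle measured at about (-103, -45) mm from the top camera and (-100, -41) mm from the scene camera, against an expected (-105, -43) mm.
- **Other things:** the arm passed above the spare slide with the fingertips above z 200 mm and did not touch it. The loose bits beside the wood slide look unmoved. At hand-in the robot was touching nothing, and the largest force reading between moves was about 19 N.

I found no failed checks. The two cameras disagree by 3 to 5 mm, so the main evidence that both parts are fully home is that each stopped against its end under force.

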